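# Lay the standing spice jar down in its lane and shut the spice box

### The job

One spice jar was put back standing up in its lane of the wooden spice box, so the lid cannot shut. Push the standing jar over with the fingertips, near its cap, so that it lies flat along its own lane like the other two jars; then push the open lid over and press it fully shut. Only push: do not grip or lift any jar. Keep the other two jars lying in their lanes, and leave the pepper mill and the oil bottle where they stand.

Things in the scene. Friction and masses are not known exactly. Their poses are not given: they have to be found in the camera images.
- spice_box: low wooden box fixed to the worktop, 176 (x) by 178 (y) by 60 mm high, walls 8 mm. Origin: centre of the underside; x runs along the lanes, away from the robot, to the hinged side; y left. Three lanes along x, 160 mm long, 50 wide, centred at y = -56, 0, +56 mm; cork floor 8 mm above the underside; dividers 48 mm high, outer walls 60 mm
- box_lid (a joint): the box's lid: wooden frame 10 mm thick with a clear pane, 180 mm from hinge to front edge, 178 mm wide, hinged on the box's far (+x) upper edge. 0 = shut flat on the rim; grows as it opens (1.57 = upright, 1.9 = stop); starts about upright. Stiff hinge (about 0.4 N m): it stays where it is left and must be pushed all the way down; no latch
- lid_hinge (a point): middle of the lid's hinge line; 88 mm along x from the box's centre and 60 mm above its underside; level with the lid's underside
- lid_edge (a point): point on the lid's outer face (the upper face when shut), mid-width, 164 mm from the hinge line, on the wooden front rail (32 mm wide); a good place to push
- standing_jar: spice jar, 43 mm across, 96 mm tall, 0.08 to 0.16 kg, red and white label, dark cap (top 21 mm); starts upright on the cork at the near (-x) end of any one of the three lanes, its top 44 mm above the walls. Origin: centre of its underside; z runs to the cap. It may slide if pushed low and topples if pushed near the cap
- jar_middle (a point): the middle of the standing jar, on its axis, 48 mm from its underside
- left_jar: a like jar that lies along one of the other lanes, cap away from the robot; origin: centre of its underside; z runs to the cap
- right_jar: a like jar that lies along the remaining lane, in the same way
- pepper_mill: turned dark wooden pepper mill, 59 mm across, 190 mm tall, standing to the right of the box; loose; origin: centre of its underside
- oil_bottle: dark green oil bottle with a red cap, 58 mm across, 281 mm tall, standing to the right of the box; loose; origin: centre of its underside
There are look-alikes about, which are no part of the job. Leave any orange look-alike of the right_jar alone.

How it is judged:
By the outcome, as a careful person would: the job done as asked, in the order asked, and still so for the second after the job is handed in, with the robot touching nothing.
It also fails if it takes over 56 s, if anything falls off the work surface, if the arm or the gripper's body presses on something with over 40 N, if the wrist force passes 120 N, or if a joint passes its speed limit or range.

### The arm

A 6-joint arm with a two-finger parallel gripper is mounted at the origin on a cart in front of the work surface, level with it; the furniture and walls round the work are solid. World frame = base frame: x ahead of the robot, y to its left, z up, the work surface at z = 0. Lengths are in m, angles in rad, forces in N, time in s.
With the tool pointing down it reaches from about 0.35 to 0.8 m from the base axis. Payload 7.3 kg.
Tool frame: the origin (TCP) lies on the front face of the gripper's body, between the roots of the fingers; the fingertips stand 73 mm ahead of it and the grasp point (between the pads) lies 54 mm ahead of it; z points along the fingers, y is the line along which they close (so a half turn about z gives the same grasp; the last joint's range is limited). The gripper opens to 85 mm and grips with 20 to 120 N. Pads are 22 mm wide; open, the fingers measure 114 mm over their backs; the gripper's body (76 mm by 85 mm) begins 54 mm behind the grasp point. The pads swing forward as they close: fully open they stand 13 mm farther back than shut.
Start: joints at [1.095, 0.342, 1.524, -0, 1.275, -0.146], TCP at [0.17, 0.497, 0.304] pointing down, gripper open.
Joint ranges: [-2.53, 2.53], [-0.77, 2.02], [0.04, 2.7], [-1, 4.14], [0.28, 2.66], [-3.11, 3.11]. Speed limits (rad/s): [2.57, 2.57, 3.14, 3.14, 3.14, 3.14].

### API

Orientations are given as a 3x3 rotation matrix whose columns are the frame's x, y, z axes.
In Python, from station import bot, optics gives the robot as it stands.
- The arm moves only by the tool drive_tool, never from a script. Its argument "deltas" is a list of rows, each a list of 7 numbers: the shift along the tool's x, y, z in units of 200 mm (1.0 is 200 mm), then the turn, a rotation vector about the tool's x, y, z in units of pi rad (1.0 is pi rad), then the opening in per cent of the stroke, from 0 (shut) to 100 (fully open). In form: [[x, y, z, ax, ay, az, jaw], ...]. A call has exactly 5 rows; each row is the pose to reach, as a shift and turn from the pose commanded when the call began, along the tool's axes at that moment, turning the shorter way round; what a row does not reach only later rows make up. A row lasts 1/10 s, in which the tool goes at most 50 mm and 8.59 degrees, less where a joint would pass 70% of its speed; a pose out of reach is approached as far as the arm can. A call with a number of a shift or a turn outside -1 to 1 is refused whole. A call with a gripper value outside its range is refused whole. The fingers move at their own pace and stop on an object; the grip force is fixed at half the most. Time passes only in rows, so rows that repeat a pose let the fingers close, or fill a call up. It gives the time, the measured TCP pose, the force, the opening and the grip force at its end, in the units of the state.
- bot.read_state(): the state, without advancing time (a new reading comes with each control period).
- optics.grab_frame(name): name is "scene" or "top" or "wrist"; returns a dict with "frame" (400x640x3 uint8, red, green, blue), "K" (3x3 intrinsics, pixels), "world_from_camera" (4x4, takes a point from camera to world coordinates). Camera axes: x right, y down, z forward; pixel columns grow to the right and rows downward; lengths in m; the calibration is good to about 2 mm. A picture is of the moment at which its call begins. There is no depth.
- bot.job_done(): hands the job in; it is judged then, once.
Trained networks look in a picture, given as the dict that the camera call returned (one of the last four; its "shot" number tells which), for a name from the list of things; names that differ only in an ending like _2 or _b are one class to them, and where a whole thing is asked for, a point or a joint stands for the part that bears it (a point fixed in the world has none). Each returns a list of dicts, best first, with "p" (0 to 1); they miss things now and then, are a little off and sometimes report something else, mostly with a low value. They report only what shows in the picture. A call takes as long as a camera call. They do not tell look-alikes from the thing itself.
- optics.boxes_of(picture, label): "at" ([x, y, z] in m, in world coordinates, good to about 4 mm: the middle of the surface that is visible of it).
- optics.outline_of(picture, label): "mask" (400x640 bool, what is visible of it).
The state is a dict: "time": time; "q": joint angles; "qd": joint speeds; "joint_torque": joint torques, N m; "tcp_pos": TCP position; "eef_rot": TCP orientation; "wrist_force": force on the tool from outside, world axes, zero at the start; "moment": the same for the moment, N m; "gripper_width": finger opening in m; "grip_force": force on a finger pad.
Only numpy, scipy, OpenCV 4.12 (cv2) and the standard library are available. Lean on these libraries where they do the work, as an engineer would, in place of code of your own. Each camera call takes 0.05 s, during which the arm holds its last target. There are 200 camera calls.

## Working session

There is one attempt and no reset: what is moved stays moved. The work goes in short steps, Python scripts to look and compute and a tool call to move; the robot and the scene stay as the last step left them, time stands still between calls to the robot, and variables do not carry over. Pictures are saved under pics/ and viewed, at most 10 in all, crops included, and the job is handed in when it is done.

Besides the shell and the picture viewer there is one more tool, called after "Call:" by a JSON object that holds its "name" and its "arguments". drive_tool: Moves the arm, as the interface text tells. Its arguments: {"type":"object","properties":{"deltas":{"type":"array"}},"required":["deltas"]}

```bash
mkdir -p pics; cat > h.py <<'E'
from station import bot, optics
import numpy as np, cv2
def save(f,n): cv2.imwrite('pics/'+n, f["frame"][:,:,::-1])
def proj(f,p):
    T=np.linalg.inv(f["world_from_camera"]); c=T[:3,:3]@np.array(p)+T[:3,3]; u=f["K"]@c; return (u[:2]/u[2]).round(0)
E
python3 - <<'E'
from h import *
for n in ("scene","top"):
    f=optics.grab_frame(n); save(f,n+"0.png")
    print(n,f["world_from_camera"][:3,3].round(3))
    for l in ["spice_box","box_lid","standing_jar","left_jar","right_jar","pepper_mill","oil_bottle"]:
        print(l,[(np.round(d["at"],3).tolist(),round(d["p"],2),proj(f,d["at"]).tolist()) for d in optics.boxes_of(f,l)])
s=bot.read_state(); print(s["time"],s["tcp_pos"],s["eef_rot"])
E
```

```text
scene [-0.112 -0.433  0.592]
spice_box [([0.608, -0.112, 0.076], 0.94, [330.0, 172.0])]
box_lid [([0.616, -0.111, 0.158], 0.75, [331.0, 142.0])]
standing_jar [([0.461, -0.098, 0.085], 0.81, [299.0, 200.0]), ([0.615, -0.116, 0.164], 0.16, [333.0, 141.0])]
left_jar [([0.5, -0.039, 0.042], 0.74, [286.0, 199.0]), ([0.369, -0.454, 0.163], 0.51, [463.0, 247.0])]
right_jar [([0.573, 0.098, 0.037], 0.76, [255.0, 174.0]), ([0.35, -0.258, 0.037], 0.62, [345.0, 271.0]), ([0.502, -0.155, 0.05], 0.61, [329.0, 208.0])]
pepper_mill [([0.456, -0.34, 0.11], 0.89, [404.0, 221.0])]
oil_bottle [([0.367, -0.451, 0.162], 0.89, [461.0, 247.0]), ([0.615, -0.117, 0.163], 0.41, [333.0, 141.0])]
top [ 0.391 -0.144  1.41 ]
spice_box [([0.582, -0.1, 0.048], 0.74, [308.0, 188.0])]
box_lid [([0.621, -0.108, 0.18], 0.91, [309.0, 166.0])]
standing_jar [([0.616, -0.106, 0.172], 0.59, [309.0, 169.0]), ([0.473, -0.088, 0.101], 0.45, [304.0, 225.0])]
left_jar [([0.531, -0.042, 0.048], 0.94, [288.0, 206.0]), ([0.622, -0.107, 0.176], 0.63, [309.0, 166.0])]
right_jar [([0.584, 0.099, 0.044], 0.78, [239.0, 189.0]), ([0.514, -0.154, 0.048], 0.59, [327.0, 211.0]), ([0.362, -0.258, 0.038], 0.55, [364.0, 264.0])]
pepper_mill [([0.472, -0.325, 0.173], 0.71, [393.0, 222.0])]
oil_bottle [([0.39, -0.442, 0.211], 0.88, [443.0, 253.0]), ([0.582, -0.1, 0.047], 0.65, [308.0, 188.0])]
0.8 [0.17000995 0.49673049 0.30393861] [[-9.46090286e-01  3.23903024e-01  3.90409024e-05]
 [ 3.23903027e-01  9.46090275e-01  1.47213770e-04]
 [ 1.07467674e-05  1.51922984e-04 -9.99999988e-01]]
```

```bash
python3 - <<'E'
import cv2, numpy as np
a=cv2.imread('pics/scene0.png')[100:300,220:500]; b=cv2.imread('pics/top0.png')[140:290,200:480]
cv2.imwrite('pics/crop0.png', np.vstack([cv2.resize(a,None,fx=2.4,fy=1.9*0+1.7,interpolation=2),cv2.resize(b,None,fx=2.4,fy=1.7,interpolation=2)])[:600] if 0 else cv2.resize(np.vstack([a,b[:100+50]]),(480,600)))
cv2.imwrite('pics/top_c.png', cv2.resize(b,None,fx=2.8,fy=2.8,interpolation=2))
cv2.imwrite('pics/scene_c.png', cv2.resize(a,None,fx=2.8,fy=2.8,interpolation=2))
E
```

```text
(no output)
```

View pics/top_c.png

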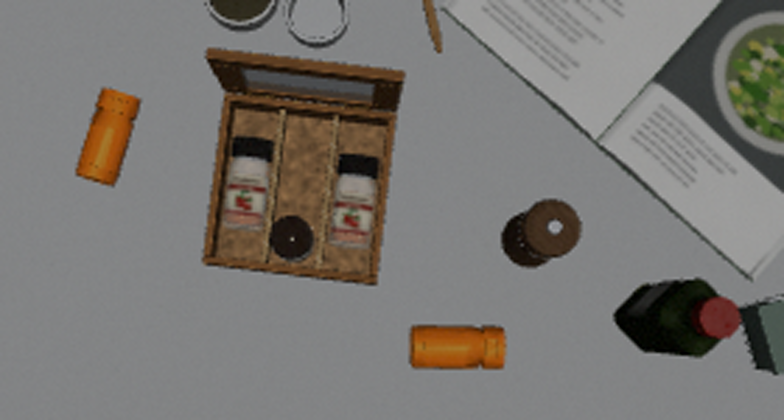

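View pics/scene_c.png

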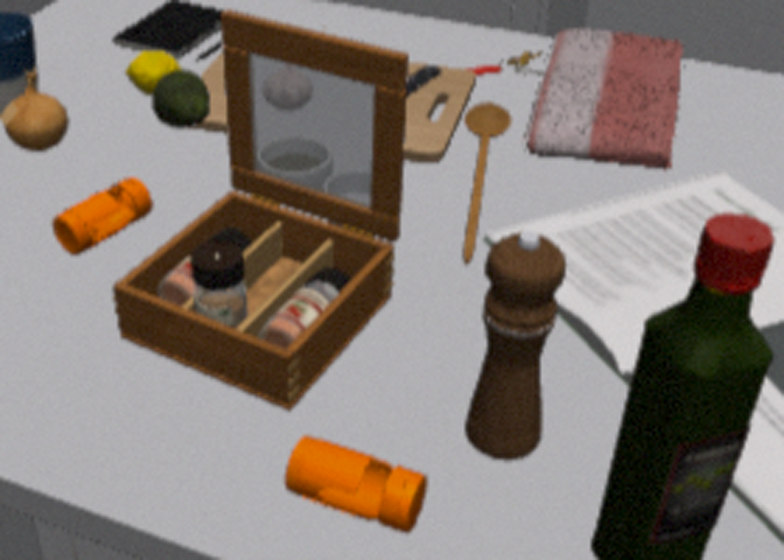

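The middle lane holds the standing jar: its dark cap is at top px (304,225), and its label is red and white. The right_jar candidates are (239,189) and (364,264), both orange and outside the box, and (327,211), which lies in the box's right lane with a red and white label. That last one is the real jar, and the crop confirms it. The lid is about upright. Next I work out the box pose.

```bash
cat >> h.py <<'E'
def ray(f,uv,z):
    W=f["world_from_camera"]; d=W[:3,:3]@np.linalg.inv(f["K"])@np.array([*uv,1.]); o=W[:3,3]; return o+d*(z-o[2])/d[2]
E
python3 - <<'E'
from h import *
f=optics.grab_frame("top"); g=optics.grab_frame("scene")
c=lambda x,y:(200+x/2.8,140+y/2.8)
s=lambda x,y:(220+x/2.8,100+y/2.8)
nl,nr=ray(f,c(205,263),.06),ray(f,c(378,283),.06)
fr=ray(f,c(396,110),.06)
print("top near L,R, far R",nl[:2],nr[:2],fr[:2])
d=nl-nr; yaw=np.arctan2(-d[0],d[1]); d2=fr-nr; print("yaws",yaw,np.arctan2(d2[1],d2[0]),np.linalg.norm(d),np.linalg.norm(d2))
print("scene nearL,nearR,farR",ray(g,s(118,289),.06)[:2],ray(g,s(291,349),.06)[:2],ray(g,s(392,246),.06)[:2])
ex=np.array([np.cos(yaw),np.sin(yaw)]);ey=np.array([-ex[1],ex[0]])
C=(nl+nr)[:2]/2+ex*.088; print("centre",C)
jar=ray(f,c(291.5,237.5),.104)[:2]; print("jar top",jar,"in box",ex@(jar-C),ey@(jar-C))
print("jar scene",ray(g,s(219,258-10),.104)[:2])
# lid top edge: in scene, outer/upper edge at x-z plane; fit angle
from scipy.optimize import least_squares
def lidpt(th,r,y,off=0):
    p=C+ex*(.088-r*np.cos(th)+off*np.sin(th))+ey*y; return [p[0],p[1],.06+r*np.sin(th)+off*np.cos(th)]
for th in (1.4,1.5,1.57,1.65,1.75): print(th,[((proj(g,lidpt(th,.18,y))-[220,100])*2.8).tolist()+((proj(f,lidpt(th,.18,y))-[200,140])*2.8).tolist() for y in(.089,-.089)])
E
```

```text
top near L,R, far R [ 4.51071491e-01 -3.08083416e-04] [ 0.4281396  -0.17479184] [ 0.60418701 -0.19641857]
yaws -0.13067812775012128 -0.12223360826056708 0.17598424457063455 0.17737081835576846
scene nearL,nearR,farR [ 0.44598283 -0.00799724] [ 0.43440991 -0.1733613 ] [ 0.59481366 -0.19826421]
centre [ 0.52685523 -0.09901694]
jar top [ 0.47273636 -0.08989925] in box -0.054845540984105545 0.0019879045552365403
jar scene [ 0.47865733 -0.08971831]
1.4 [[198.79999999999998, 25.2, 201.6, 92.39999999999999], [386.4, 72.8, 403.2, 114.8]]
1.5 [[210.0, 14.0, 204.39999999999998, 72.8], [397.59999999999997, 61.599999999999994, 403.2, 95.19999999999999]]
1.57 [[218.39999999999998, 8.399999999999999, 207.2, 58.8], [406.0, 53.199999999999996, 406.0, 81.19999999999999]]
1.65 [[229.6, 5.6, 210.0, 42.0], [414.4, 47.599999999999994, 408.79999999999995, 64.39999999999999]]
1.75 [[240.79999999999998, 0.0, 212.79999999999998, 22.4], [422.79999999999995, 42.0, 408.79999999999995, 44.8]]
```

Call:
{"name": "drive_tool", "arguments": {"deltas": [[-0.175,-0.11,0,0,0,-0.013,0],[-0.35,-0.22,0,0,0,-0.026,0],[-0.525,-0.33,0,0,0,-0.039,0],[-0.7,-0.44,0,0,0,-0.052,0],[-0.875,-0.545,0,0,0,-0.0645,0]]}}

```text
time: 1.4
tcp_pos: [0.301, 0.3355, 0.3041]
eef_rot: [[-0.992, 0.125, 0.0], [0.125, 0.992, 0.0], [-0.0, 0.0, -1.0]]
wrist_force: [0.9, 1.0, 0.0]
gripper_width: 0.0125
grip_force: 0.0
```

Call:
{"name": "drive_tool", "arguments": {"deltas": [[-0.08,-0.2,0.02,0,0,0,0],[-0.16,-0.4,0.04,0,0,0,0],[-0.24,-0.6,0.06,0,0,0,0],[-0.32,-0.8,0.09,0,0,0,0],[-0.39,-1.0,0.11,0,0,0,0]]}}

```text
time: 1.9
tcp_pos: [0.3524, 0.127, 0.2819]
eef_rot: [[-0.992, 0.127, 0.001], [0.127, 0.992, 0.0], [-0.001, 0.0, -1.0]]
wrist_force: [1.9, 0.0, 0.3]
gripper_width: -0.0001
grip_force: 0.0
```

Call:
{"name": "drive_tool", "arguments": {"deltas": [[-0.08,-0.2,0.02,0,0,0,0],[-0.16,-0.4,0.04,0,0,0,0],[-0.24,-0.6,0.06,0,0,0,0],[-0.32,-0.8,0.09,0,0,0,0],[-0.39,-1.0,0.11,0,0,0,0]]}}

```text
time: 2.4
tcp_pos: [0.4045, -0.0815, 0.2598]
eef_rot: [[-0.992, 0.127, 0.001], [0.127, 0.992, -0.0], [-0.001, 0.0, -1.0]]
wrist_force: [0.6, 0.5, 0.4]
gripper_width: -0.0001
grip_force: 0.0
```

```bash
python3 - <<'E'
from h import *
w=optics.grab_frame("wrist"); g=optics.grab_frame("scene")
a=w["frame"]; b=g["frame"][80:280,200:520]
cv2.imwrite('pics/w1.png',np.hstack([cv2.resize(a,(480,300)),cv2.resize(b[:,60:260],(300,300))])[:,:,::-1])
s=bot.read_state(); p=s["tcp_pos"]; print(p,s["gripper_width"])
for z in (.073,.086): print((proj(g,[p[0],p[1],p[2]-z])-[260,80])*1.5+[480,0], proj(w,[p[0],p[1],p[2]-z])*.75)
for n in [d for d in optics.boxes_of(w,"standing_jar")][:2]: print(n["p"],n["at"])
E
```

```text
[ 0.40520913 -0.08381243  0.2595813 ] 1.1577949371220785e-05
[504. 141.] [234.75 201.75]
[505.5 148.5] [235.5 192. ]
0.6 [0.4564, -0.0832, 0.0579]
```

View pics/w1.png

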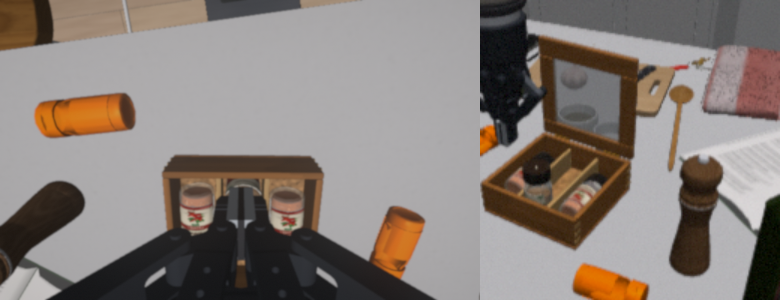

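Call:
{"name": "drive_tool", "arguments": {"deltas": [[0,0,0.12,0,0,0,0],[0,0,0.24,0,0,0,0],[0,0,0.36,0,0,0,0],[0,0,0.475,0,0,0,0],[-0.05,0,0.475,0,0,0,0]]}}

```text
time: 3.05
tcp_pos: [0.4121, -0.0792, 0.163]
eef_rot: [[-0.992, 0.126, -0.006], [0.126, 0.992, 0.003], [0.006, 0.002, -1.0]]
wrist_force: [0.2, -0.5, 1.0]
gripper_width: 0.0002
grip_force: 0.0
```

Call:
{"name": "drive_tool", "arguments": {"deltas": [[-0.04,0,0,0,0,0,0],[-0.08,0,0,0,0,0,0],[-0.12,0,0,0,0,0,0],[-0.15,0,0,0,0,0,0],[-0.18,0,0,0,0,0,0]]}}

```text
time: 3.55
tcp_pos: [0.4506, -0.0855, 0.1653]
eef_rot: [[-0.992, 0.127, 0.001], [0.127, 0.992, -0.0], [-0.001, -0.0, -1.0]]
wrist_force: [-0.9, 0.1, -0.2]
gripper_width: 0.0001
grip_force: 0.2
```

```bash
python3 - <<'E'
from h import *
t=optics.grab_frame("top"); g=optics.grab_frame("scene")
cv2.imwrite('pics/w2.png',np.hstack([cv2.resize(t["frame"][150:270,240:380],(420,360),interpolation=2),cv2.resize(g["frame"][110:250,230:390],(380,360),interpolation=2)])[:,:,::-1])
s=bot.read_state(); print(s["tcp_pos"],s["wrist_force"])
E
```

```text
[ 0.45072791 -0.08565786  0.16511272] [ 0.36232292 -0.36742353 -0.34507242]
```

View pics/w2.png

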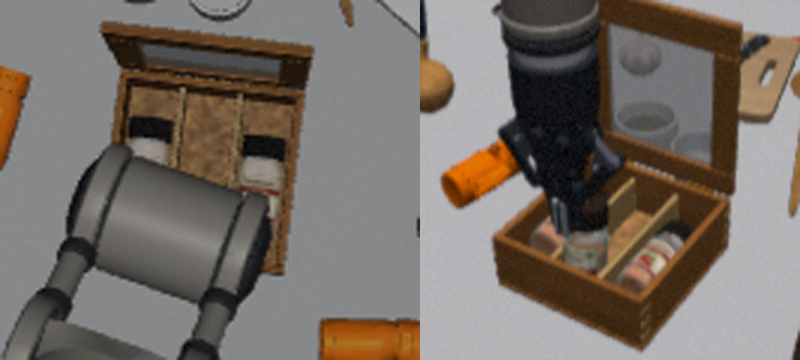

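The fingertips are at the cap's near side (right half, about (560,215)) and the jar still stands. I push on.

Call:
{"name": "drive_tool", "arguments": {"deltas": [[-0.035,0,0,0,0,0,0],[-0.07,0,0,0,0,0,0],[-0.105,0,0,0,0,0,0],[-0.14,0,0,0,0,0,0],[-0.175,0,0,0,0,0,0]]}}

```text
time: 4.15
tcp_pos: [0.4853, -0.09, 0.1649]
eef_rot: [[-0.992, 0.127, 0.0], [0.127, 0.992, 0.0], [-0.0, 0.0, -1.0]]
wrist_force: [0.3, -0.1, -0.4]
gripper_width: -0.0002
grip_force: 0.0
```

```bash
python3 - <<'E'
from h import *
t=optics.grab_frame("top"); g=optics.grab_frame("scene")
cv2.imwrite('pics/w3.png',np.hstack([cv2.resize(t["frame"][150:270,240:380],(420,360),interpolation=2),cv2.resize(g["frame"][110:250,230:390],(380,360),interpolation=2)])[:,:,::-1])
for f in(t,g): print([(d["p"],d["at"]) for d in optics.boxes_of(f,"standing_jar")])
E
```

```text
[]
[(0.93, [0.5136, -0.1018, 0.0587])]
```

View pics/w3.png

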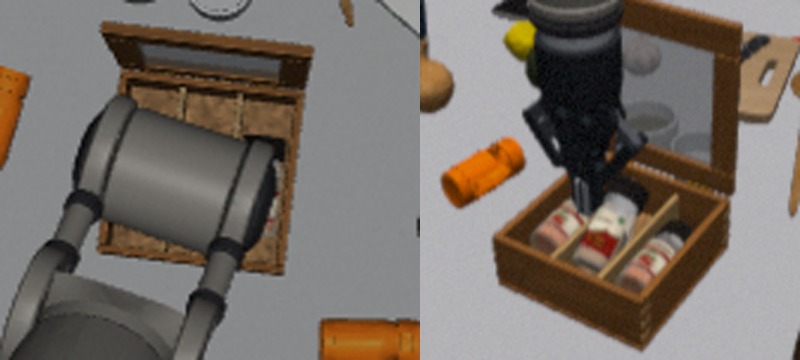

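The jar leans well past its tipping point, with its cap forward at (625,195). I lift away so it can drop, then look.

Call:
{"name": "drive_tool", "arguments": {"deltas": [[-0.03,0,0,0,0,0,0],[-0.03,0,-0.2,0,0,0,0],[-0.03,0,-0.45,0,0,0,0],[-0.03,0,-0.7,0,0,0,0],[-0.03,0,-0.95,0,0,0,0]]}}

```text
time: 4.85
tcp_pos: [0.4903, -0.0905, 0.3571]
eef_rot: [[-0.992, 0.127, 0.0], [0.127, 0.992, 0.0], [-0.0, 0.0, -1.0]]
wrist_force: [0.8, -0.2, 0.3]
gripper_width: 0.0002
grip_force: 0.0
```

```bash
python3 - <<'E'
from h import *
t=optics.grab_frame("wrist"); g=optics.grab_frame("scene")
cv2.imwrite('pics/w4.png',np.hstack([cv2.resize(t["frame"],(420,262),interpolation=2),cv2.resize(g["frame"][110:250,230:390],(380,262),interpolation=2)])[:,:,::-1])
for f in(t,g):
  for l in("standing_jar","box_lid"): print(l,[(d["p"],d["at"]) for d in optics.boxes_of(f,l)])
E
```

```text
standing_jar [(0.92, [0.5337, -0.0944, 0.0493])]
box_lid [(0.95, [0.6156, -0.1095, 0.1037])]
standing_jar [(0.58, [0.5233, -0.1022, 0.0452])]
box_lid [(0.7, [0.6164, -0.1124, 0.1582])]
```

View pics/w4.png

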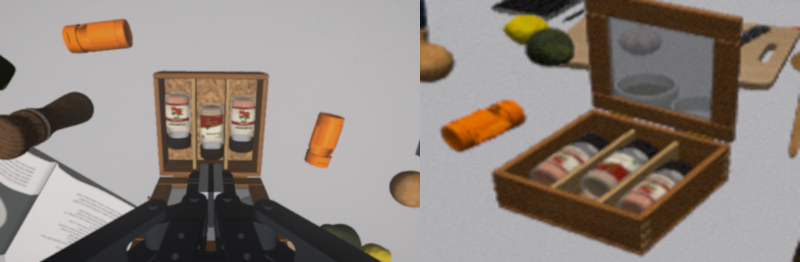

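All three jars lie flat in their lanes: (178,120), (210,130) and (241,122) in the wrist view. Next I go over behind the lid.

Call:
{"name": "drive_tool", "arguments": {"deltas": [[-0.19,0,-0.05,0,0,0,0],[-0.38,0,-0.05,0,0,0,0],[-0.57,0,-0.05,0,0,0,0],[-0.76,0,-0.05,0,0,0,0],[-0.94,0.02,-0.05,0,0,0,0]]}}

```text
time: 5.65
tcp_pos: [0.6788, -0.1111, 0.3622]
eef_rot: [[-0.992, 0.128, -0.004], [0.128, 0.992, 0.001], [0.004, 0.0, -1.0]]
wrist_force: [0.0, -1.2, -0.6]
gripper_width: -0.0001
grip_force: 0.0
```

Call:
{"name": "drive_tool", "arguments": {"deltas": [[0,0,0,0,0,0,0],[0,0,0.12,0,0,0,0],[0,0,0.24,0,0,0,0],[0,0,0.36,0,0,0,0],[0,0,0.47,0,0,0,0]]}}

```text
time: 6.15
tcp_pos: [0.6764, -0.1103, 0.2679]
eef_rot: [[-0.992, 0.127, -0.004], [0.127, 0.992, 0.001], [0.004, 0.001, -1.0]]
wrist_force: [0.3, -0.2, -0.2]
gripper_width: -0.0003
grip_force: 0.0
```

Call:
{"name": "drive_tool", "arguments": {"deltas": [[0.1,0.02,-0.07,0,0,0,0],[0.2,0.02,-0.135,0,0,0,0],[0.29,0.02,-0.13,0,0,0,0],[0.385,0.02,-0.12,0,0,0,0],[0.48,0.02,-0.103,0,0,0,0]]}}

```text
time: 6.65
tcp_pos: [0.5817, -0.0941, 0.2907]
eef_rot: [[-0.992, 0.127, -0.0], [0.127, 0.992, 0.001], [0.0, 0.001, -1.0]]
wrist_force: [2.7, -0.6, -0.6]
gripper_width: -0.0001
grip_force: 1.0
```

Call:
{"name": "drive_tool", "arguments": {"deltas": [[0.13,0,0.05,0,0,0,0],[0.25,0,0.125,0,0,0,0],[0.36,0,0.22,0,0,0,0],[0.447,0,0.33,0,0,0,0],[0.447,0,0.33,0,0,0,0]]}}

```text
time: 7.15
tcp_pos: [0.4902, -0.082, 0.2224]
eef_rot: [[-0.992, 0.127, -0.008], [0.127, 0.992, 0.003], [0.009, 0.002, -1.0]]
wrist_force: [-0.3, 0.0, -0.5]
gripper_width: 0.0003
grip_force: 0.0
```

```bash
python3 - <<'E'
from h import *
t=optics.grab_frame("top"); g=optics.grab_frame("scene")
cv2.imwrite('pics/w5.png',np.hstack([cv2.resize(t["frame"][150:270,240:380],(420,360),interpolation=2),cv2.resize(g["frame"][90:250,230:390],(380,360),interpolation=2)])[:,:,::-1])
s=bot.read_state(); print(s["tcp_pos"],s["wrist_force"])
E
```

```text
[ 0.4940973  -0.08306278  0.22542505] [ 0.60670177 -0.53846389  0.75243804]
```

View pics/w5.png

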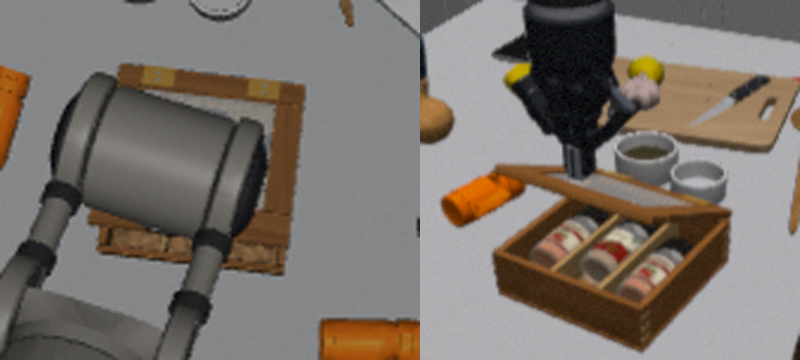

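The lid is down to about 25° with the tips by its front rail at (580,172); the jars are unmoved. I press it down.

Call:
{"name": "drive_tool", "arguments": {"deltas": [[0.07,0,0.05,0,0,0,0],[0.11,0,0.12,0,0,0,0],[0.14,0,0.19,0,0,0,0],[0.17,0,0.29,0,0,0,0],[0.18,0,0.38,0,0,0,0]]}}

```text
time: 7.75
tcp_pos: [0.4596, -0.0789, 0.1498]
eef_rot: [[-0.992, 0.127, 0.002], [0.127, 0.992, -0.001], [-0.002, -0.0, -1.0]]
wrist_force: [-0.7, -0.2, 1.0]
gripper_width: 0.0001
grip_force: 0.7
```

Call:
{"name": "drive_tool", "arguments": {"deltas": [[0,0,0.01,0,0,0,0],[0,0,0.02,0,0,0,0],[0,0,0.025,0,0,0,0],[0,0,0.03,0,0,0,0],[0,0,0.03,0,0,0,0]]}}

```text
time: 8.25
tcp_pos: [0.4592, -0.0787, 0.1441]
eef_rot: [[-0.992, 0.127, 0.002], [0.127, 0.992, -0.001], [-0.002, -0.0, -1.0]]
wrist_force: [1.6, 0.1, 0.9]
gripper_width: -0.0002
grip_force: 0.5
```

Call:
{"name": "drive_tool", "arguments": {"deltas": [[0,0,0.005,0,0,0,0],[0,0,0.01,0,0,0,0],[0,0,0.015,0,0,0,0],[0,0,0.015,0,0,0,0],[0,0,0.015,0,0,0,0]]}}

```text
time: 8.75
tcp_pos: [0.459, -0.0786, 0.1424]
eef_rot: [[-0.992, 0.127, 0.002], [0.127, 0.992, -0.001], [-0.003, -0.001, -1.0]]
wrist_force: [-4.0, 0.6, 19.7]
gripper_width: -0.0001
grip_force: 9.9
```

Call:
{"name": "drive_tool", "arguments": {"deltas": [[0,0,-0.1,0,0,0,0],[0,0,-0.3,0,0,0,0],[0.2,0,-0.5,0,0,0,0],[0.4,0,-0.6,0,0,0,0],[0.4,0,-0.7,0,0,0,0]]}}

```text
time: 9.25
tcp_pos: [0.3744, -0.0669, 0.2809]
eef_rot: [[-0.992, 0.127, -0.004], [0.127, 0.992, 0.001], [0.004, 0.001, -1.0]]
wrist_force: [1.2, -0.0, 0.5]
gripper_width: -0.0001
grip_force: 0.0
```

```bash
python3 - <<'E'
from h import *
t=optics.grab_frame("top"); g=optics.grab_frame("scene")
cv2.imwrite('pics/w6.png',np.hstack([cv2.resize(t["frame"][140:280,220:420],(400,360),interpolation=2),cv2.resize(g["frame"][110:270,230:410],(400,360),interpolation=2)])[:,:,::-1])
for l in("pepper_mill","oil_bottle"): print(l,optics.boxes_of(g,l)[:1])
print(bot.read_state()["wrist_force"])
E
```

```text
pepper_mill [{'at': [0.4548, -0.3393, 0.1104], 'p': 0.93}]
oil_bottle [{'at': [0.3693, -0.4498, 0.1621], 'p': 0.83}]
[0.02343077 0.01552072 0.23687408]
```

View pics/w6.png

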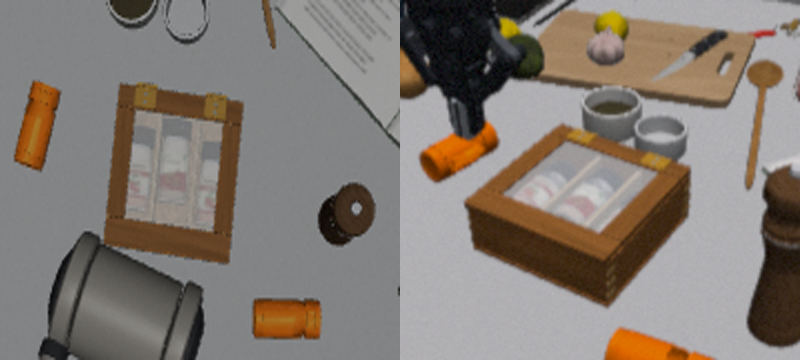

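The lid is flat on the rim at (575,195) with the three jars lying under its pane. The mill and bottle have not moved, and the robot touches nothing, so I hand it in.

```bash
python3 -c "
from station import bot
print(bot.job_done())"
```

```text
the job is handed in; nothing more can be done
None
```

I pushed the standing jar over so it lies flat in the middle lane, pressed the lid fully shut (about 20 N at the end), left the other jars, the mill and the bottle where they were, and handed the job in at about 9.5 s.

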